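# Complete the outgoing pair at the dispensing station

### The job

An outgoing order is one green-capped and one blue-capped tub, one in each bay of the white two-bay station, and one bay already holds its tub. Of the two tubs waiting on the open counter, push the one whose cap colour is missing, upright across the counter without lifting it, fully into the empty bay, then press that bay's lid down until it clicks shut. Leave the filled bay's lid open, and leave the other tubs (also the one in the red returns corner) the small amber jar and the black jar where they are.

Things in the scene. Friction and masses are not known exactly. Their poses are not given: they have to be found in the camera images.
- green_a_center (a point): white round tub with a green cap of the same diameter, 96 mm diameter and 70 mm tall, about 0.4 kg, too wide to grip; point at its centre, 35 mm above its underside. Waits on the open counter to the right of the station.
- blue_a_center (a point): white round tub with a blue cap of the same diameter, 96 mm diameter and 70 mm tall, about 0.4 kg, too wide to grip; point at its centre, 35 mm above its underside. Waits on the open counter to the right of the station.
- green_b_center (a point): white round tub with a green cap of the same diameter, 96 mm diameter and 70 mm tall, about 0.4 kg, too wide to grip; point at its centre, 35 mm above its underside. At the start either in one of the bays or in the returns corner (blue_b is in the other of these).
- blue_b_center (a point): white round tub with a blue cap of the same diameter, 96 mm diameter and 70 mm tall, about 0.4 kg, too wide to grip; point at its centre, 35 mm above its underside. At the start either in one of the bays or in the returns corner (green_b is in the other of these).
- bay_1 (a point): middle of bay 1's floor (the counter itself). +x points from the open mouth into the bay, z up. Inside 116 mm wide, open above; back wall's inner face at x = +56 mm, side walls from there to x = -53 mm, 10 mm thick, 74 mm high, round noses. A tub against the back wall has its centre at x = +8 mm. Bay 2 is 126 mm away towards -y, behind a shared wall
- bay_2 (a point): middle of bay 2's floor: like bay_1, same axes, 126 mm from it towards -y. On the outer side wall of either bay, near its mouth (x = -25 to -55 mm), the spring catch stands out 31 mm sideways, up to 90 mm high
- lid_1 (a joint): lid of bay 1, rad: 0 = shut level on the bay, about 1.6 to 1.9 = standing open past upright. Stiff hinge: it stays where it is left (about 1 N at the front edge moves it). At about 0.12 its side stud meets the spring catch: press it past with about 7 N near the front edge; it then snaps down and is held near 0
- lid_2 (a joint): lid of bay 2, rad: 0 = shut level on the bay, about 1.6 to 1.9 = standing open past upright. Stiff hinge: it stays where it is left (about 1 N at the front edge moves it). At about 0.12 its side stud meets the spring catch: press it past with about 7 N near the front edge; it then snaps down and is held near 0
- lid_1_hinge (a point): middle of lid 1's hinge line, over the back wall: 60 mm beyond the bay's centre, 74.5 mm high. Turns with the lid: x from the front edge to the hinge, z out of the outer (upper when shut) face, at z = 6 mm. Clear panel with orange frame, 120 mm long from hinge to front edge, 120 mm wide, 6 mm thick, no knob: swung by its outer face or edge
- lid_2_hinge (a point): the same point of lid 2
- lid_1_front (a point): point on lid 1's outer face, 105 mm from the hinge line, half-way across: the place to press
- lid_2_front (a point): the same point of lid 2
- vial_center (a point): small amber jar, 42 mm diameter, 58 mm tall, standing between the waiting tubs and the station, a bystander; point 30 mm above the counter
- black_jar_center (a point): black jar, 50 mm diameter, 62 mm tall, a bystander at the far side; point 30 mm above the counter
- returns: returns corner: fixed low red fence, 130 mm square outside, 35 mm high, open to the robot's side; origin at its centre on the counter; the tub inside stays there
Not all that is in view belongs to the job. Leave any grey or pink look-alike of the part that bears blue_a_center alone. Leave any grey look-alike of the part that bears green_a_center alone.

How it is judged:
By the outcome, as a careful person would: the job done as asked, in the order asked, and still so for the second after the job is handed in, with the robot touching nothing.
It also fails if it takes over 67 s, if anything falls off the work surface, if the arm or the gripper's body presses on something with over 40 N, if the wrist force passes 120 N, or if a joint passes its speed limit or range.

### The arm

A 6-joint arm with a two-finger parallel gripper is mounted at the origin on the work surface. World frame = base frame: x ahead of the robot, y to its left, z up, the work surface at z = 0. Lengths are in mm, angles in rad, forces in N, time in s.
With the tool pointing down it reaches from about 350 to 975 mm from the base axis. Payload 7.1 kg.
Tool frame: the origin (TCP) lies midway between the tips of the shut fingers; the grasp point (between the pads) lies 19 mm behind it (ctrl.grip_point_offset is the distance from the TCP to the grasp point, in mm); z points along the fingers, y is the line along which they close (so a half turn about z gives the same grasp; the last joint's range is limited). The gripper opens to 88 mm and grips with 3 to 60 N. Pads are 20 mm wide; open, the fingers measure 115 mm over their backs; the gripper's body (75 mm by 178 mm) begins 61 mm behind the grasp point.
Start: joints at [1.182, 0.423, 1.63, -0, 1.089, -0.019], TCP at [225.861, 582.745, 198.775] pointing down, gripper open.
Joint ranges: [-3, 3], [-0.9, 2.11], [0.09, 2.58], [-1.31, 4.45], [0.11, 2.69], [-2.54, 2.54]. Speed limits (rad/s): [2.39, 2.39, 3.01, 3.14, 3.14, 3.14].

### API

Orientations are given as a rotation vector (axis times angle).
In Python, from workcell import get_obs, optics, close_job, spotter, ctrl gives the robot as it stands. The module is installed in compiled form; this text tells all that it offers.
- The arm moves only by the tool move_arm, never from a script. Its argument "rows" is a list of rows, each a list of 5 numbers: the shift along the tool's x, y, z in cm, then the turn about the tool's z in degrees, then the opening in per cent of the stroke, from 0 (shut) to 100 (fully open). A call has 1 to 10 rows; each row shifts and turns the commanded pose from where the row before left it, along the tool's axes as they then stand; what a row does not reach is not made up. A row lasts 1/8 s, in which the tool goes at most 62.5 mm and 10.7 degrees, less where a joint would pass 70% of its speed; a pose out of reach is approached as far as the arm can. A call with a gripper value outside its range is refused whole. The fingers move at their own pace and stop on an object; the grip force is fixed at half the most. Time passes only in rows, so rows that do not move let the fingers close. It gives the time, the measured TCP pose, the force, the opening and the grip force at its end, in the units of the state.
- get_obs(): the state, without advancing time (a new reading comes with each control period).
- optics.get_image(name): name is "side" or "top" or "wrist"; returns the picture (384x512x3 uint8, blue, green, red); there is no depth.
- optics.calibration(name): a dict with "camera_matrix" (3x3 intrinsics, pixels), "xyz" and "orientation" of the camera in the world. Camera axes: x right, y down, z forward; pixel columns grow to the right and rows downward; lengths in mm; the calibration is good to about 2 mm. A picture is of the moment at which its call begins: read the wrist's pose just before it. calibration takes no time and is no camera call; for the wrist camera it gives the pose at the moment of the call.
- close_job(): hands the job in; it is judged then, once.
Trained networks look in the newest picture that a camera, given by its name, has taken for a name from the list of things; names that differ only in an ending like _2 or _b are one class to them, and where a whole thing is asked for, a point or a joint stands for the part that bears it (a point fixed in the world has none). Each returns a list of dicts, best first, with "conf" (0 to 1); they miss things now and then, are a little off and sometimes report something else, mostly with a low value. They report only what shows in the picture. A call takes as long as a camera call. They do not tell look-alikes from the thing itself.
- spotter.find_in(camera, label): "point" ([column, row] in pixels, amid what is visible of it).
- spotter.regions_of(camera, label): "region" (384x512 bool, what is visible of it) and "point" ([column, row] in pixels, amid what is visible of it).
The state is a dict: "t": time; "qpos": joint angles; "qvel": joint speeds; "joint_torque": joint torques, N m; "ee_pos": TCP position; "orientation": TCP orientation; "ft_force": force on the tool from outside, world axes, zero at the start; "moment": the same for the moment, N m; "width": finger opening in mm; "grasp_force": force on a finger pad.
Only numpy, scipy, OpenCV 4.12 (cv2) and the standard library are available. Lean on these libraries where they do the work, as an engineer would, in place of code of your own. Each camera call takes 0.05 s, during which the arm holds its last target. There are 200 camera calls.

## Working session

There is one attempt and no reset: what is moved stays moved. The work goes in short steps, Python scripts to look and compute and a tool call to move; the robot and the scene stay as the last step left them, time stands still between calls to the robot, and variables do not carry over. Pictures are saved under pics/ and viewed, at most 10 in all, crops included, and the job is handed in when it is done.

Besides the shell and the picture viewer there is one more tool, called after "Emit:" as name([rows], argument=value, ...), one row to a line, values as JSON. move_arm: Moves the arm, as the interface text tells. Its arguments: {"type":"object","properties":{"rows":{"type":"array","items":{"type":"array","items":{"type":"number"}}}},"required":["rows"]}

```bash
mkdir -p pics; cat > h.py <<'E'
import numpy as np,cv2
from scipy.spatial.transform import Rotation as R
from workcell import get_obs, optics, close_job, spotter, ctrl
def rot(o):
    o=np.array(o,float)
    return o if o.shape==(3,3) else R.from_rotvec(o).as_matrix()
def world(cam,px,z,cal=None):
    c=cal or optics.calibration(cam);K=np.array(c["camera_matrix"]);M=rot(c["orientation"])
    d=M@np.linalg.inv(K)@np.array([px[0],px[1],1.]);p=np.array(c["xyz"],float)
    return p+d*(z-p[2])/d[2]
def snap(cam,name,s=1.5):
    im=optics.get_image(cam);cv2.imwrite(f"pics/{name}.png",cv2.resize(im,None,fx=s,fy=s,interpolation=cv2.INTER_CUBIC));return im
E
python3 - <<'E'
from h import *
snap("top","top1");snap("side","side1")
for c in("top","side"):
    k=optics.calibration(c);print(c,k)
for n,z in(("green_a_center",70),("blue_a_center",70),("vial_center",58),("black_jar_center",62),("lid_1_hinge",100),("lid_1_front",100),("bay_1",0),("returns",20)):
    for r in spotter.find_in("top",n):
        print(n,np.round(r["point"]),round(r["conf"],2),np.round(world("top",r["point"],z)))
o=get_obs();print(o["t"],o["ee_pos"],o["orientation"])
E
```

```text
top {'camera_matrix': array([[429.49564081,   0.        , 260.42036139],
       [  0.        , 429.49564081, 195.97492157],
       [  0.        ,   0.        ,   1.        ]]), 'xyz': array([ 321.13446606,  -74.9190742 , 1219.39631068]), 'orientation': array([-2.13751633,  2.14858738, -0.16233623])}
side {'camera_matrix': array([[460.63695075,   0.        , 257.80388614],
       [  0.        , 460.63695075, 191.36761568],
       [  0.        ,   0.        ,   1.        ]]), 'xyz': array([  369.69787026, -1133.78472761,   882.16606538]), 'orientation': array([-2.20600894,  0.15251204, -0.04459495])}
green_a_center [312. 276.] 0.9 [ 282. -210.   70.]
green_a_center [291. 221.] 0.76 [ 428. -158.   70.]
green_a_center [398. 190.] 0.26 [ 509. -448.   70.]
blue_a_center [298. 161.] 0.82 [ 594. -178.   70.]
blue_a_center [385. 131.] 0.82 [ 677. -421.   70.]
blue_a_center [355. 242.] 0.57 [ 369. -327.   70.]
vial_center [255. 200.] 0.77 [486. -60.  58.]
black_jar_center [253. 128.] 0.8 [688. -55.  62.]
lid_1_hinge [123. 212.] 0.77 [451. 286. 100.]
lid_1_front [122. 215.] 0.64 [443. 287. 100.]
bay_1 [136. 193.] 0.71 [518. 281.   0.]
returns [382. 171.] 0.56 [ 573. -424.   20.]
0.5 [225.85487948 582.71961022 198.74217322] [-5.77544051e-01 -3.08804691e+00  1.08502025e-04]
```

View pics/top1.png

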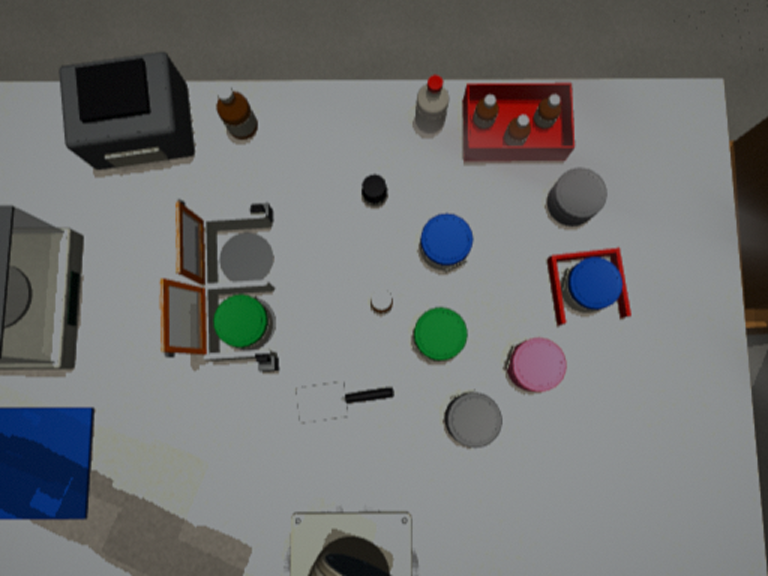

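View pics/side1.png

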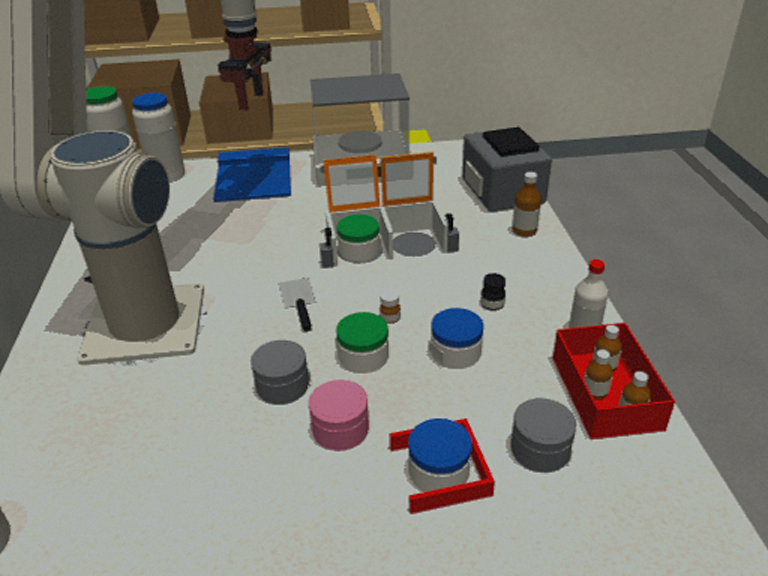

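Green is in the near bay (bay 1), so the blue tub near view pixel (447,240) goes into the far, empty bay 2, whose floor disc is at (247,258). The station's mouth faces image right (-y). The vial is at (381,300) and the black jar at (374,188), one on each side of the corridor. Next I'll zoom in on the station.

```bash
python3 - <<'E'
from h import *
im=optics.get_image("top")
cv2.imwrite("pics/st.png",cv2.resize(im[120:265,95:290],None,fx=4,fy=4,interpolation=cv2.INTER_CUBIC))
h=cv2.cvtColor(im,cv2.COLOR_BGR2HSV)
def blob(lo,hi,box,z):
    m=cv2.inRange(h,np.array(lo),np.array(hi));mm=np.zeros_like(m);x0,y0,x1,y1=box;mm[y0:y1,x0:x1]=m[y0:y1,x0:x1]
    cs,_=cv2.findContours(mm,cv2.RETR_EXTERNAL,cv2.CHAIN_APPROX_NONE);c=max(cs,key=cv2.contourArea)
    (u,v),r=cv2.minEnclosingCircle(c);print((round(u,1),round(v,1),round(r,1)),np.round(world("top",(u,v),z),1))
blob((105,150,80),(130,255,255),(270,130,325,185),70)
blob((50,120,50),(80,255,255),(130,180,190,240),70)
E
```

```text
(297.4, 159.1, 16.9) [ 597.8 -177.6   70. ]
(159.4, 213.3, 17.8) [450.3 196.3  70. ]
```

View pics/st.png

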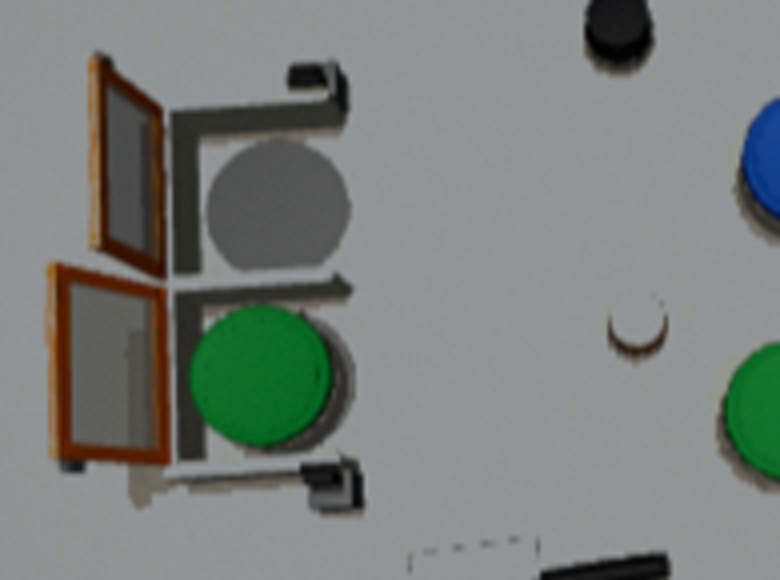

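```bash
python3 - <<'E'
from h import *
c=optics.calibration("top")
f=lambda u,v,z:np.round(world("top",(95+(u+.5)/4-.5,120+(v+.5)/4-.5),z,c)[:2],1)
for n,a in dict(back_floor=((202,137,0),(200,270,0)),back_top=((172,112,74),(175,275,74)),far_top=((175,113,74),(335,101,74)),far_floor=((203,137,0),(340,129,0)),sh_top=((178,292,74),(330,283,74)),sh_floor=((205,303,0),(345,296,0)),disc=((206,208,0),(352,208,0),(279,138,0)),lid2top=((92,55,190),(95,245,190),(100,180,190)),hinge2=((163,110,78),(166,277,78)),box=((0,200,0),)).items():
    print(n,*[f(*p) for p in a])
print(world("top",(80/1.5,230/1.5),100,c),world("top",(75/1.5,360/1.5),100,c))
# side: green cap, nose etc
E
```

```text
back_floor [632.5 259.8] [534.1 257.7]
back_top [631.3 260.7] [517.9 254.3]
far_top [630.6 258.6] [638.5 149. ]
far_floor [632.5 259. ] [638.  159.3]
sh_top [506.2 251.9] [511.8 149.4]
sh_floor [510.1 253.3] [514.6 152.9]
disc [579.7 255. ] [579.1 149.3] [631.5 203.6]
lid2top [636.5 277.6] [516.7 270.4] [557.2 269.2]
hinge2 [631.7 265.7] [515.8 259.2]
box [586.4 404.5]
[609.73084175 478.0925174  100.        ] [378.63008084 471.18300767 100.        ]
```

Emit:
move_arm([
  [0,0,-1.5,9.4,50],
  [0,0,-1.5,9.4,50],
  [0,0,-1.5,9.4,50],
  [0,0,-1.5,9.4,50],
  [0,0,-1.5,9.4,50],
  [0,0,-1.5,9.3,50],
  [0,0,-1.5,9.2,50],
])

```text
t: 1.42
ee_pos: [225.9, 582.7, 304.3]
orientation: [-2.162, -2.279, -0.0]
ft_force: [0.0, -0.1, 0.6]
width: 43.9
grasp_force: 0.0
```

Emit:
move_arm([
  [-4.8,1.85,0,0,50],
  [-4.8,1.85,0,0,50],
  [-4.8,1.85,0,0,50],
  [-4.8,1.85,0,0,50],
  [-4.8,1.85,0,0,50],
  [-4.8,1.85,0,0,50],
  [-4.8,1.85,0,0,50],
  [-4.8,1.85,0,0,50],
  [-4.8,1.85,0,0,50],
])

```text
t: 2.55
ee_pos: [417.5, 159.5, 304.1]
orientation: [2.156, 2.285, 0.001]
ft_force: [1.2, 0.2, 0.9]
width: 43.9
grasp_force: 0.0
```

Emit:
move_arm([
  [-4.8,1.85,0,0,50],
  [-4.8,1.85,0,0,50],
  [-4.8,1.85,0,0,50],
  [-4.8,1.85,0,0,50],
  [-4.8,1.85,0,0,50],
  [-4.8,1.85,0,0,50],
  [-4.8,1.85,0,0,50],
  [-4.8,1.85,0,0,50],
  [-4.8,1.85,0,0,50],
  [0,0,0,0,50],
])

```text
t: 3.8
ee_pos: [608.8, -263.5, 302.9]
orientation: [2.16, 2.281, -0.001]
ft_force: [0.2, 0.7, 0.9]
width: 43.8
grasp_force: 0.0
```

Emit:
move_arm([
  [0,-0.6,-0.0,0,50],
  [0,0,5,0,50],
  [0,0,5,0,50],
  [0,0,5,0,50],
  [0,0,5,0,50],
  [0,0,4,0,50],
  [0,0,3.3,0,50],
  [1,0,0,0,50],
  [1,0,0,0,50],
])

```text
t: 4.92
ee_pos: [601.6, -239.8, 32.4]
orientation: [2.155, 2.284, 0.001]
ft_force: [0.5, 0.1, -0.6]
width: 43.8
grasp_force: 0.0
```

Emit:
move_arm([
  [0.6,0,0,0,50],
  [0.8,0,0,0,50],
  [1.2,0,0,0,50],
  [1.6,0,0,0,50],
  [2,0,0,0,50],
  [2,0,0,0,50],
  [2,0,0,0,50],
  [2,0,0,0,50],
  [1.2,0,0,0,50],
  [0.6,0,0,0,50],
])

```text
t: 6.18
ee_pos: [594.2, -101.5, 32.0]
orientation: [2.153, 2.284, 0.001]
ft_force: [-0.3, -6.7, 5.3]
width: 43.8
grasp_force: 3.6
```

```bash
python3 - <<'E'
from h import *
snap("top","t2");o=get_obs();print(o["t"],o["ee_pos"],o["ft_force"])
E
```

```text
6.225 [ 594.04174115 -100.92296274   31.92151746] [ 0.84564696 -2.96455015  2.54670715]
```

View pics/t2.png

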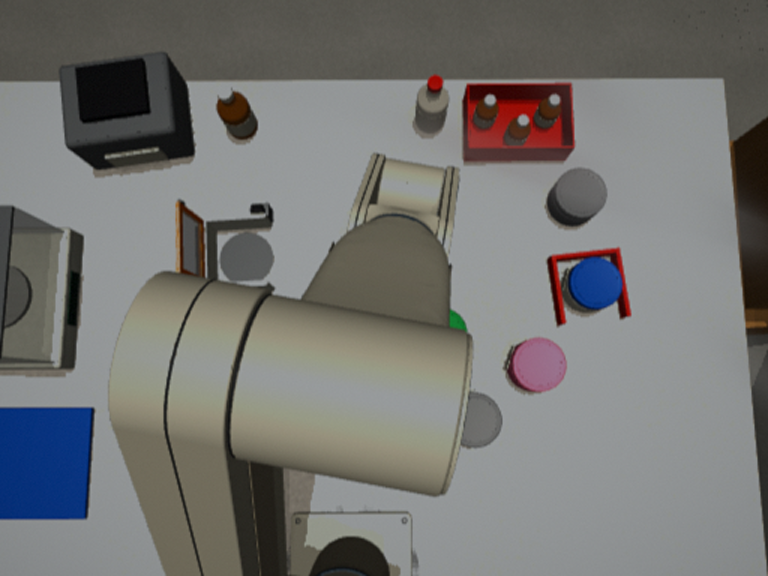

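The top view is blocked by the arm, so I'll continue and check with the side camera before the mouth.

Emit:
move_arm([
  [0.8,0,0,0,50],
  [1.4,0,0,0,50],
  [2,0,0,0,50],
  [2,0,0,0,50],
  [2,0,0,0,50],
  [2,0,0,0,50],
  [2,0,0,0,50],
  [1.2,0,0,0,50],
  [0.6,0,0,0,50],
  [0,0,0,0,50],
])

```text
t: 7.48
ee_pos: [585.0, 38.8, 31.0]
orientation: [2.156, 2.285, 0.001]
ft_force: [1.1, -1.5, 1.4]
width: 43.8
grasp_force: 0.8
```

```bash
python3 - <<'E'
from h import *
im=optics.get_image("side")
a=cv2.resize(im[60:260,160:400],None,fx=3,fy=3,interpolation=cv2.INTER_CUBIC);cv2.imwrite("pics/s3.png",a[:600])
o=get_obs();print(o["t"],o["ee_pos"],o["ft_force"])
h=cv2.cvtColor(im,cv2.COLOR_BGR2HSV)
m=cv2.inRange(h,(105,130,60),(130,255,255));cs,_=cv2.findContours(m,cv2.RETR_EXTERNAL,cv2.CHAIN_APPROX_NONE)
for c in cs:
    if cv2.contourArea(c)>50:
        x,y,w,hh=cv2.boundingRect(c);print((x,y,w,hh),np.round(world("side",(x+w/2,y+hh/2),62)),world("side",(x,y+hh/2),60)[:2],world("side",(x+w,y+hh/2),60)[:2])
E
```

```text
7.525 [584.93782331  38.77352462  30.8509551 ] [ 0.40246294 -0.84290286  0.40831597]
(272, 279, 42, 37) [ 518. -452.   62.] [ 470.92834027 -443.30651141] [ 565.38472227 -457.2035693 ]
(267, 159, 8, 16) [548.  84.  62.] [535.75498129  89.02265624] [561.1160765   84.89959859]
(279, 156, 13, 20) [595.  82.  62.] [574.72567615  88.56216311] [615.95744828  81.85203072]
(143, 98, 51, 36) [211. 498.  62.] [111.75747927 518.67011997] [308.20165676 484.73743075]
```

View pics/s3.png

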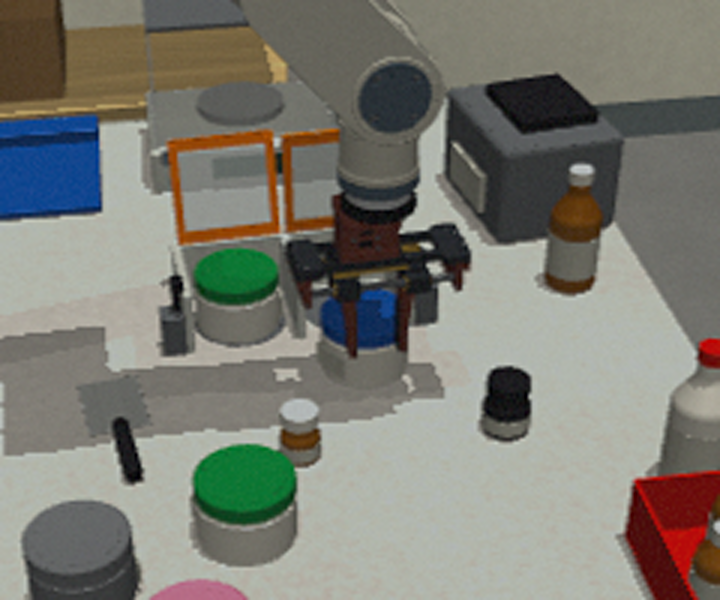

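```bash
python3 - <<'E'
from h import *
def atY(px,Y):
    c=optics.calibration("side");K=np.array(c["camera_matrix"]);M=rot(c["orientation"])
    d=M@np.linalg.inv(K)@np.array([px[0],px[1],1.]);p=np.array(c["xyz"]);q=p+d*(Y-p[1])/d[1];return np.round(q,0)
f=lambda u,v:(160+u/3,60+v/3)
print("tub edges",atY(f(318,355),91),atY(f(408,360),91),atY(f(321,315),91))
print("fingers",[atY(f(u,355),30) for u in(346,358,398,408)])
print("shared nose",atY(f(300,330),148), "catch2",atY(f(437,305),148), "bay1 catch",atY(f(175,330),148))
E
```

```text
tub edges [532.  91.  15.] [633.  91.  -3.] [536.  91.  66.]
fingers [array([554.,  30.,  54.]), array([566.,  30.,  53.]), array([609.,  30.,  48.]), array([619.,  30.,  47.])]
shared nose [520. 148.  11.] catch2 [676. 148.  28.] bay1 catch [380. 148.  26.]
```

Emit:
move_arm([
  [0.6,0.1,0,0,50],
  [1.2,0.1,0,0,50],
  [1.6,0,0,0,50],
  [1.6,0,0,0,50],
  [1.6,0,0,0,50],
  [1.6,0,0,0,50],
  [1.2,0,0,0,50],
  [0.8,0,0,0,50],
  [0.5,0,0,0,50],
  [0.3,0,0,0,50],
])

```text
t: 8.78
ee_pos: [580.3, 148.4, 30.7]
orientation: [-2.156, -2.285, 0.001]
ft_force: [-1.2, -5.8, 4.0]
width: 44.2
grasp_force: 2.7
```

Emit:
move_arm([
  [0.3,0,0,0,50],
  [0.3,0,0,0,50],
  [0.2,0,0,0,50],
  [0.2,0,0,0,50],
])

```text
t: 9.28
ee_pos: [579.8, 158.1, 30.7]
orientation: [-2.157, -2.284, 0.001]
ft_force: [0.2, -5.5, 3.6]
width: 43.8
grasp_force: 2.6
```

Emit:
move_arm([
  [0.2,0,0,0,50],
  [0.2,0,0,0,50],
  [0.2,0,0,0,50],
])

```text
t: 9.65
ee_pos: [579.5, 160.8, 30.8]
orientation: [2.153, 2.284, -0.007]
ft_force: [3.5, -29.2, 8.5]
width: 43.9
grasp_force: 12.5
```

Emit:
move_arm([
  [-2,0,0,0,50],
  [-4,0,0,0,50],
  [-3,0,-4,0,50],
  [0,0,-5,0,50],
  [0,0,-5,0,50],
  [0,0,-5,0,20],
  [0,0,-5,0,0],
  [0,0,-5,0,0],
  [0,0,0,0,0],
])

```text
t: 10.78
ee_pos: [586.8, 75.2, 325.0]
orientation: [2.153, 2.282, 0.011]
ft_force: [-0.3, 1.1, -0.3]
width: 7.1
grasp_force: 0.0
```

Emit:
move_arm([
  [0,0,0,10,0],
  [0,0,0,10,0],
  [0,0,0,10,0],
  [0,0,0,10,0],
  [0,0,0,10,0],
  [0,0,0,10,0],
  [0,0,0,10,0],
  [0,0,0,10,0],
  [0,0,0,10,0],
  [0,0,0,0,0],
])

```text
t: 12.02
ee_pos: [584.0, 74.8, 319.1]
orientation: [-3.14, -0.093, 0.004]
ft_force: [-0.5, 0.0, -0.0]
width: 0.7
grasp_force: 0.0
```

```bash
python3 - <<'E'
from h import *
im=optics.get_image("side")
cv2.imwrite("pics/s4.png",cv2.resize(im[60:200,170:350],None,fx=4,fy=4,interpolation=cv2.INTER_CUBIC))
im=optics.get_image("top")
cv2.imwrite("pics/t4.png",cv2.resize(im[110:265,95:290],None,fx=3.5,fy=3.5,interpolation=cv2.INTER_CUBIC))
o=get_obs();print(o["t"],o["ee_pos"],o["orientation"],o["qpos"],o["width"])
E
```

```text
12.125 [584.30095148  74.70387059 319.6719747 ] [-3.13982942e+00 -9.64491139e-02  2.76069378e-03] [1.06724392e-01 2.56364457e-01 1.58409859e+00 4.28986081e-04
 1.30286089e+00 1.61599021e+00] 0.5482658238939377
```

View pics/s4.png

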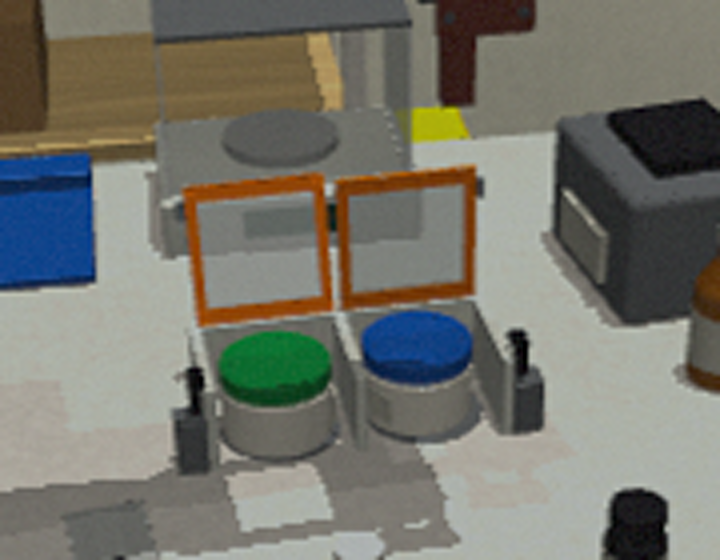

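Blue tub sits fully in bay 2, level with the green one. Next I go over and behind lid 2.

Emit:
move_arm([
  [0.2,-4,0,0,0],
  [0,-5,0,0,0],
  [0,-5,0,0,0],
  [0,-5,0,0,0],
  [0,-5.2,0,0,0],
  [0,0,4,0,0],
  [0,0,5,0,0],
  [0,0,5,0,0],
  [0,0,3,0,0],
  [0,0,0,0,0],
])

```text
t: 13.38
ee_pos: [570.9, 315.4, 147.8]
orientation: [3.138, 0.094, -0.008]
ft_force: [-0.4, 0.5, -0.2]
width: 0.5
grasp_force: 0.0
```

Emit:
move_arm([
  [0,1,0,0,0],
  [0,1,0,0,0],
  [0,0.8,0,0,0],
  [0,0.8,0,0,0],
  [0,0.8,0,0,0],
  [0,1,0,0,0],
  [0,1,0,0,0],
  [0,1,0,0,0],
  [0,1,0,0,0],
  [0,1,0,0,0],
])

```text
t: 14.62
ee_pos: [578.3, 221.8, 150.7]
orientation: [3.14, 0.091, -0.0]
ft_force: [-0.5, 0.7, -0.7]
width: 0.4
grasp_force: 0.3
```

```bash
python3 - <<'E'
from h import *
im=optics.get_image("side")
cv2.imwrite("pics/s5.png",cv2.resize(im[40:200,170:350],None,fx=3.5,fy=3.5,interpolation=cv2.INTER_CUBIC))
E
```

```text
(no output)
```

View pics/s5.png

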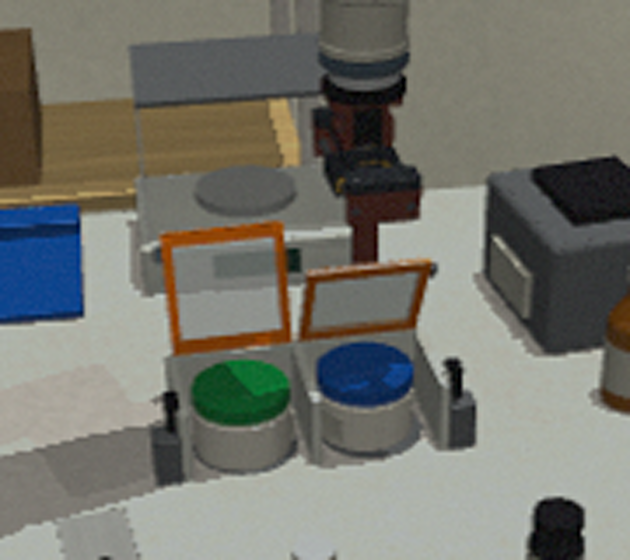

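Lid 2 (orange frame at about (365,300)) is swinging down under the finger and lid 1 is untouched. I'll continue along the arc.

Emit:
move_arm([
  [0,1.3,0.4,0,0],
  [0,1.3,0.6,0,0],
  [0,1.0,0.8,0,0],
  [0,1.0,0.8,0,0],
  [0,0.6,1,0,0],
  [0,0.6,1,0,0],
  [0,0.2,0.6,0,0],
  [0,0.2,0.4,0,0],
  [0,0,0,0,0],
])

```text
t: 15.8
ee_pos: [581.7, 160.6, 94.5]
orientation: [3.14, 0.091, -0.001]
ft_force: [0.7, 0.0, 0.0]
width: 0.2
grasp_force: 0.0
```

Emit:
move_arm([
  [0,0,0.3,0,0],
  [0,0,0.3,0,0],
  [0,0,0.2,0,0],
  [0,0,0.2,0,0],
  [0,0,0.2,0,0],
  [0,0,0.1,0,0],
])

```text
t: 16.55
ee_pos: [581.7, 160.6, 81.6]
orientation: [3.14, 0.091, -0.0]
ft_force: [0.1, 0.5, -0.1]
width: 0.7
grasp_force: 0.1
```

Emit:
move_arm([
  [0,0,0.1,0,0],
  [0,0,0.1,0,0],
  [0,0,0.1,0,0],
])

```text
t: 16.92
ee_pos: [581.9, 160.6, 78.7]
orientation: [-3.14, -0.091, -0.0]
ft_force: [-0.3, -0.1, -0.2]
width: 0.7
grasp_force: 0.1
```

Emit:
move_arm([
  [0,0,0.1,0,0],
  [0,0,0.1,0,0],
])

```text
t: 17.18
ee_pos: [581.8, 160.6, 76.7]
orientation: [3.14, 0.091, -0.0]
ft_force: [-0.5, -0.2, 0.1]
width: 0.7
grasp_force: 0.1
```

```bash
python3 - <<'E'
from h import *
im=optics.get_image("side")
cv2.imwrite("pics/s6.png",cv2.resize(im[60:200,190:340],None,fx=4,fy=4,interpolation=cv2.INTER_CUBIC))
E
```

```text
(no output)
```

View pics/s6.png

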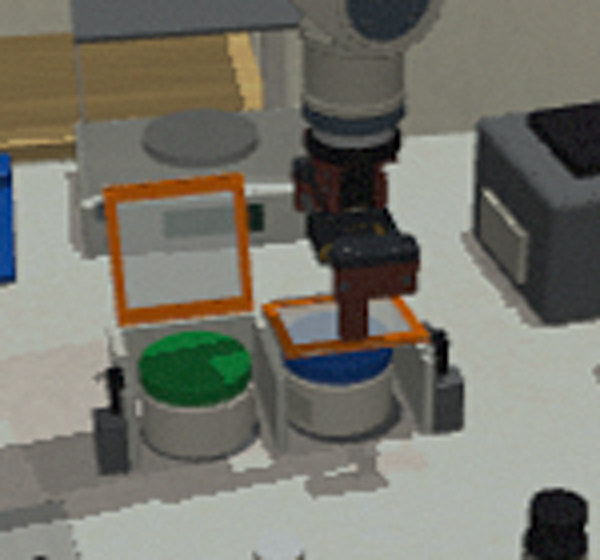

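```bash
python3 - <<'E'
from h import *
c=optics.calibration("side");K=np.array(c["camera_matrix"]);M=rot(c["orientation"]);p=np.array(c["xyz"])
def pr(P):
    q=K@(M.T@(np.array(P,float)-p));return np.round(((q[:2]/q[2])-[190,60])*4)
o=get_obs();print(o["ee_pos"],o["ft_force"],o["joint_torque"],pr(o["ee_pos"]))
d=np.array([-.058,.998,0]);P=np.array([.998,.058,0]);b=np.array([578.5,201,0])
for th in(0,.06,.12,.2):
    print(th,[pr(b+d*(60-120*np.cos(th)+6*np.sin(th))+P*s+[0,0,74.5+120*np.sin(th)+6*np.cos(th)]) for s in(-60,60)])
print("hinge",[pr(b+d*60+P*s+[0,0,80.5]) for s in(-60,60)])
E
```

```text
[581.78532229 160.59057274  76.61740487] [ 0.17555749 -0.22311836 -0.93525476] [ 5.06865734e-03 -5.63550067e+01 -2.16318172e+01  1.40981843e-03
 -3.32807796e-02  8.31780671e-04] [350. 359.]
0 [array([283., 376.]), array([425., 359.])]
0.06 [array([282., 368.]), array([425., 351.])]
0.12 [array([282., 360.]), array([425., 343.])]
0.2 [array([281., 349.]), array([425., 332.])]
hinge [array([257., 304.]), array([391., 289.])]
```

Emit:
move_arm([
  [0,0,0.2,0,0],
  [0,0,0.2,0,0],
])

```text
t: 17.48
ee_pos: [581.8, 160.6, 72.6]
orientation: [3.14, 0.091, -0.0]
ft_force: [0.4, -0.1, -0.1]
width: 0.6
grasp_force: 0.1
```

Emit:
move_arm([
  [0,0,0.2,0,0],
  [0,0,0.2,0,0],
])

```text
t: 17.73
ee_pos: [581.8, 160.3, 69.3]
orientation: [3.14, 0.091, -0.0]
ft_force: [-2.5, -2.7, 6.8]
width: 0.5
grasp_force: 3.7
```

```bash
python3 - <<'E'
from h import *
im=optics.get_image("side")
a=cv2.resize(im[100:180,240:320],None,fx=7,fy=7,interpolation=cv2.INTER_CUBIC)
cv2.imwrite("pics/s7.png",a)
c=optics.calibration("side");K=np.array(c["camera_matrix"]);M=rot(c["orientation"]);p=np.array(c["xyz"])
o=get_obs();q=K@(M.T@(np.array(o["ee_pos"])-p));print(o["ee_pos"],o["ft_force"],((q[:2]/q[2])-[240,100])*7)
E
```

```text
[581.77034979 160.22143225  68.9884655 ] [-0.43812725 -0.54769598  2.1660791 ] [263.20580443 362.72841662]
```

View pics/s7.png

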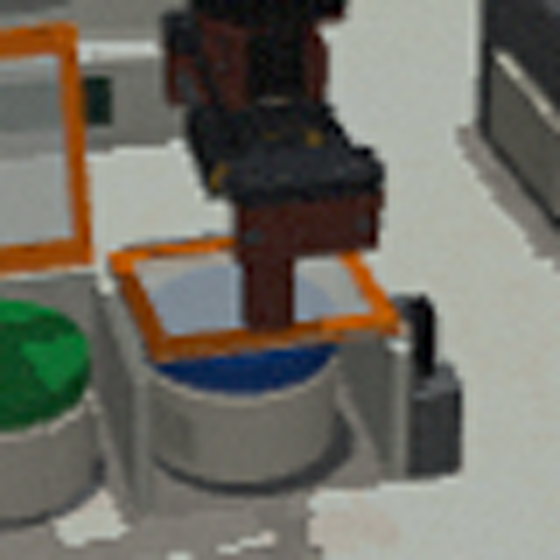

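The fingertip sits on the panel just behind the front bar (at about (270,325)), and the lid is at the catch. I'll press on.

Emit:
move_arm([
  [0,0,0.2,0,0],
  [0,0,0.2,0,0],
])

```text
t: 18.02
ee_pos: [581.9, 160.1, 65.1]
orientation: [3.14, 0.091, 0.0]
ft_force: [-1.5, -4.4, 5.6]
width: 0.6
grasp_force: 2.6
```

Emit:
move_arm([
  [0,0,0.2,0,0],
  [0,0,0.2,0,0],
])

```text
t: 18.27
ee_pos: [582.0, 160.5, 60.8]
orientation: [3.14, 0.091, 0.001]
ft_force: [0.9, -2.2, 2.1]
width: 0.6
grasp_force: 0.8
```

Emit:
move_arm([
  [0,0,0.1,0,0],
  [0,0,0.1,0,0],
  [0,0,0.1,0,0],
])

```text
t: 18.65
ee_pos: [581.7, 160.8, 57.5]
orientation: [-3.14, -0.091, 0.001]
ft_force: [0.4, 0.8, 0.0]
width: 0.5
grasp_force: 0.0
```

```bash
cat > lid.py <<'E'
from h import *
im=optics.get_image("side");h=cv2.cvtColor(im,cv2.COLOR_BGR2HSV)
m=cv2.inRange(h,(5,150,100),(20,255,255));m[:, :254]=0;m[:,305:]=0;m[:128]=0
for u in(264,268,272,284,288,292,295):
    r=np.flatnonzero(m[:,u]);print(u,r.tolist())
o=get_obs();print(o["t"],o["ee_pos"],o["ft_force"])
c=optics.calibration("side");K=np.array(c["camera_matrix"]);M=rot(c["orientation"]);p=np.array(c["xyz"])
def pr(P):
    q=K@(M.T@(np.array(P,float)-p));return np.round(q[:2]/q[2],1)
d=np.array([-.058,.998,0]);P=np.array([.998,.058,0]);b=np.array([578.5,201,0])
for th in(0,.06,.12):print(th,[pr(b+d*(60-120*np.cos(th)+k*np.sin(th))+P*s+[0,0,74.5+120*np.sin(th)+k]) for s in(-40,40) for k in (6,0)])
E
python3 lid.py
```

```text
264 [135, 136, 152, 153, 154]
268 [134, 135, 136, 151, 152, 153]
272 [134, 135, 151, 152, 153]
284 [149, 150, 151, 152]
288 [149, 150, 151]
292 [140, 141, 142, 143, 144, 148, 149, 150, 151]
295 [146, 147, 148, 149, 150, 151]
18.7 [581.64273017 160.73390625  57.43627646] [-0.1544361  -0.19337236 -0.28353913]
0 [array([266.7, 153.3]), array([266.7, 154.8]), array([290.4, 150.4]), array([290.4, 152. ])]
0.06 [array([266.6, 151.3]), array([266.7, 152.9]), array([290.4, 148.5]), array([290.4, 150.1])]
0.12 [array([266.5, 149.3]), array([266.6, 151. ]), array([290.4, 146.5]), array([290.4, 148.1])]
```

Emit:
move_arm([
  [0,0,0.1,0,0],
  [0,0,0.1,0,0],
])

```text
t: 18.95
ee_pos: [581.9, 160.7, 56.6]
orientation: [-3.14, -0.091, -0.0]
ft_force: [-4.6, -0.2, 13.6]
width: 0.7
grasp_force: 7.0
```

```bash
python3 lid.py|head -8
```

```text
264 [135, 136, 152, 153, 154]
268 [134, 135, 151, 152, 153, 154]
272 [134, 135, 151, 152]
284 [149, 150, 151, 152]
288 [149, 150]
292 [140, 141, 142, 143, 144, 148, 149, 150]
295 [146, 147, 148, 149, 150, 151]
19.0 [581.92100518 160.68774845  56.70006862] [-3.31449964 -0.64567312  9.58795821]
```

Emit:
move_arm([
  [0,0,0.1,0,0],
  [0,0,0,0,0],
])

```text
t: 19.25
ee_pos: [582.0, 160.7, 56.5]
orientation: [-3.14, -0.091, -0.001]
ft_force: [-5.5, -1.2, 16.3]
width: 0.6
grasp_force: 8.0
```

Emit:
move_arm([
  [0,0,-1,0,0],
  [0,0,-4,0,0],
  [0,0,-5,0,0],
  [0,0,-5,0,0],
  [0,0,-5,0,0],
  [0,5,0,0,0],
  [0,5,0,0,0],
  [0,5,0,0,0],
  [0,0,0,0,0],
])

```text
t: 20.38
ee_pos: [590.5, 8.0, 254.9]
orientation: [3.14, 0.085, 0.0]
ft_force: [0.1, 0.5, 0.3]
width: 0.5
grasp_force: 0.0
```

```bash
python3 lid.py|head -8; python3 - <<'E'
from h import *
s=optics.get_image("side")[60:260,160:400];t=optics.get_image("top")[110:265,95:350]
a=cv2.resize(s,(432,360));b=cv2.resize(t,(368,224));o=np.zeros((360,800,3),np.uint8);o[:,:432]=a;o[:224,432:]=b
cv2.imwrite("pics/fin.png",o)
E
```

```text
264 [135, 136, 152, 153]
268 [134, 135, 136, 151, 152, 153]
272 [134, 135, 151, 152]
284 [133, 134, 149, 150, 151, 152]
288 [133, 134, 135, 136, 149, 150]
292 [140, 141, 142, 143, 144, 148, 149, 150]
295 [146, 147, 148, 149]
20.425 [590.51601474   9.65582845 254.91291913] [ 0.77231125  0.81773201 -0.27009705]
```

View pics/fin.png

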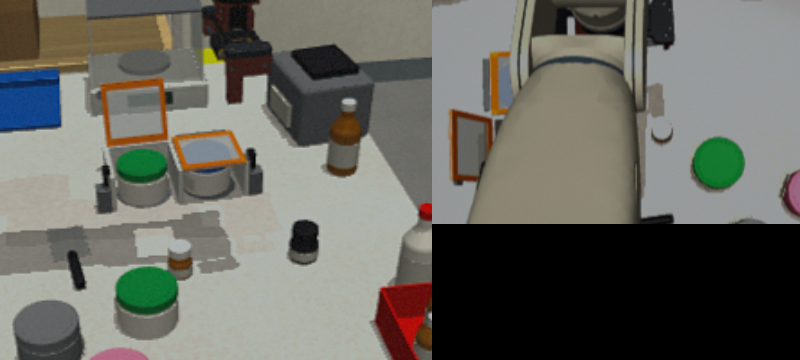

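The lid lies level and stays down after release, lid 1 is still open, and the bystanders haven't moved.

```bash
python3 -c "
from h import *
print(close_job())"
```

```text
the job is handed in; nothing more can be done
None
```

I pushed the blue-capped tub fully into empty bay 2 and pressed lid 2 down to its stop. It stayed level after release, though I couldn't confirm the click directly. Lid 1 was left open, nothing else looked moved in the views I could see, and I handed the job in at about 20 s without seeing a verdict.

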